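# Pack a two-tier confectionery gift box

## Task

Pack the two-tier gift box on the small wooden board, in this order: set the black tier in the middle of the board with its long side along the board's long side, stand the gold tin in it, stack the green tier squarely on the black one, stand the blue tin in the green tier, and close it with the red lid, seated squarely on top. Set each thing down gently rather than dropping it, keep everything upright, and leave the jar, the carton and the pastry ring where they stand.

Things in the scene. Friction and masses are not known exactly. Their poses are not given: they have to be found in the camera images.
- board: Fixed mid-brown wooden board lying on the steel table, 150 (x) x 96 (y) x 8 mm thick, flat top without rim. Origin: centre of its underside (its top is 8 mm above); x along its length, y across, z up. Where the gift box is built. At the start board, tiers and lid lie in a far row in any order, lengths within 20 degrees of straight ahead.
- black_tier: Black box tier: rigid open-topped plastic tray 116 (x) x 62 (y) x 46 mm high, walls and floor 4 mm thick (inside 108 x 54 x 42 mm deep), flat underside. Origin: centre of its underside; x along its length, y across, z up. Loose, 0.14 to 0.28 kg. Bottom of the gift box.
- green_tier: Green box tier: rigid open-topped plastic tray 116 (x) x 62 (y) x 46 mm high, walls and floor 4 mm thick (inside 108 x 54 x 42 mm deep), flat underside. Origin: centre of its underside; x along its length, y across, z up. Loose, 0.14 to 0.28 kg. Rests on the black one's rim, outlines matching, no interlock.
- lid: Red lid: a flat plate 116 (x) x 62 (y) x 8 mm with a white bar handle standing on its middle, 60 mm long (x), 14 mm wide (y) and 22 mm high, so 30 mm high in all. Flat underside, no interlock: it rests on the tier's rim, outlines matching. Origin: centre of its underside; x along its length, y across, z up. Loose, 0.08 to 0.17 kg.
- gold_tin: Gold-yellow tin: a plain closed upright cylinder, 38 mm diameter, 36 mm high. Origin: centre of its underside, z up. Loose, 0.07 to 0.14 kg. Goes in the black tier; standing in it, its top is 6 mm below the rim. At the start the two tins, jar, carton and pastry ring stand in a near row, in any order, about 15 cm apart.
- blue_tin: Dark blue tin: a plain closed upright cylinder, 38 mm diameter, 36 mm high. Origin: centre of its underside, z up. Loose, 0.07 to 0.14 kg. Goes in the green tier; standing in it, its top is 6 mm below the rim.
- jar: Bystander: amber glass jar with a white cap, 52 mm diameter, 75 mm high. Origin: centre of its underside. Loose; not to be moved.
- carton: Bystander: plain cardboard carton, 50 x 55 x 45 mm high. Origin: centre of its underside. Loose; not to be moved.
- pastry_ring: Bystander: bare metal pastry ring, open at both ends, 60 mm outer diameter, 40 mm high. Origin: centre of its underside. Loose; not to be moved.
There are look-alikes about, which are no part of the job. There is more than one size of the green_tier; the one meant has the size given above. There is more than one size of the board; the one meant has the size given above.

How it is judged (in metres and radians):
On the way, in this order (a step that is already met when the one before it is completed fails the run):
1. the black box tier stands on the wooden board (horizontal distance between black_tier and board below 0.015 m and z of black_tier in the frame of board between 0.004 and 0.012 m and angle between the x axis of black_tier and the x axis of board, either way round below 0.17 rad and angle between black_tier's own z axis and vertical below 0.08 rad), for 0.2 s.
2. the gold tin stands in the black tier (horizontal distance between gold_tin and black_tier below 0.042 m and z of gold_tin in the frame of black_tier between 0 and 0.009 m and angle between gold_tin's own z axis and vertical below 0.1 rad), for 0.2 s.
3. the green box tier stands on the black one (horizontal distance between green_tier and black_tier below 0.01 m and z of green_tier in the frame of black_tier between 0.042 and 0.05 m and angle between the x axis of green_tier and the x axis of black_tier, either way round below 0.14 rad and angle between green_tier's own z axis and vertical below 0.08 rad), for 0.2 s.
4. the blue tin stands in the green tier (horizontal distance between blue_tin and green_tier below 0.042 m and z of blue_tin in the frame of green_tier between 0 and 0.009 m and angle between blue_tin's own z axis and vertical below 0.1 rad), for 0.2 s.
5. the red lid lies on the green tier (horizontal distance between lid and green_tier below 0.01 m and z of lid in the frame of green_tier between 0.042 and 0.05 m and angle between the x axis of lid and the x axis of green_tier, either way round below 0.14 rad and angle between lid's own z axis and vertical below 0.08 rad), for 0.2 s.
At the end, for the whole second after the job is handed in: All released and at rest, upright: black tier on the board within 15 mm of its centre and 10 degrees of its length; green tier on black, lid on green, each within 10 mm, 8 degrees and 4 mm of seated height; gold tin on the black tier's floor, blue tin on the green tier's (all of step 1 and all of step 2 and all of step 3 and all of step 4 and all of step 5 and linear speed of each of black_tier, green_tier, lid, gold_tin, blue_tin below 0.02 m/s); the robot touches nothing.
It fails at once if the jar, the carton or the pastry ring is moved more than 20 mm (distance of any of jar, carton, pastry_ring from where it was at the start of the episode above 0.02 m).
It fails at once if a tier, tin or the lid is dropped (falls freely through about 30 mm or more) ((linear speed of black_tier above 0.75 m/s and contact force between black_tier and anything else below 0.02 N) or (linear speed of green_tier above 0.75 m/s and contact force between green_tier and anything else below 0.02 N) or (linear speed of lid above 0.75 m/s and contact force between lid and anything else below 0.02 N) or (linear speed of gold_tin above 0.75 m/s and contact force between gold_tin and anything else below 0.02 N) or (linear speed of blue_tin above 0.75 m/s and contact force between blue_tin and anything else below 0.02 N)).
It fails at once if a tier, tin or the lid is tipped over (more than 45 degrees) (angle between any of black_tier, green_tier, lid, gold_tin, blue_tin's own z axis and vertical above 0.785 rad).
It also fails if it takes over 131 s, if anything falls off the work surface, if the arm or the gripper's body presses on something with over 40 N, if the wrist force passes 120 N, or if a joint passes its speed limit or range.

## Robot

A 6-joint arm with a two-finger parallel gripper is mounted at the origin on the work surface. World frame = base frame: x ahead of the robot, y to its left, z up, the work surface at z = 0. Lengths are in mm, angles in rad, forces in N, time in s.
With the tool pointing down it reaches from about 275 to 1000 mm from the base axis. Payload 8.4 kg.
Tool frame: the origin (TCP) lies between the finger pads; the fingertips stand 22 mm ahead of it and the grasp point (between the pads) lies 3 mm ahead of it; z points along the fingers, y is the line along which they close (so a half turn about z gives the same grasp; the last joint's range is limited). The gripper opens to 85 mm and grips with 20 to 120 N. Pads are 22 mm wide; open, the fingers measure 114 mm over their backs; the gripper's body (76 mm by 85 mm) begins 54 mm behind the grasp point. The pads swing forward as they close: fully open they stand 13 mm farther back than shut.
Start: joints at [1.135, 0.353, 1.633, -0, 1.155, -0.002], TCP at [262.7, 567.113, 253.281] pointing down, gripper open.
Joint ranges: [-2.63, 2.63], [-0.92, 2.1], [0.06, 2.66], [-1.3, 4.44], [0, 2.69], [-3.02, 3.02]. Speed limits (rad/s): [2.22, 2.22, 2.79, 3.14, 3.14, 3.14].

## Interface

Orientations are given as [roll, pitch, yaw] about the fixed x, y, z axes, in that order (R = Rz(yaw) Ry(pitch) Rx(roll)).
In Python, from rig import r, grab_frame gives the robot as it stands.
- The arm moves only by the shell command python3 -m inch 'ROWS' [FORCE]. ROWS is JSON, a list of rows, each a list of 7 numbers: the turn, a rotation vector about the tool's x, y, z as a fraction of full scale, then the shift along the tool's x, y, z as a fraction of full scale, then the closure, from 0 (fully open) to 1 (shut). In form: [[rx, ry, rz, dx, dy, dz, fingers], ...]. A call has 1 to 8 rows; each row shifts and turns the commanded pose from where the row before left it, along the tool's axes as they then stand; what a row does not reach is not made up. Full scale, the value 1, is 2.5 cm for a shift and pi rad for a turn. A row lasts 1/12 s, in which the tool goes at most 41.7 mm and 7.16 degrees, less where a joint would pass 70% of its speed; a pose out of reach is approached as far as the arm can. A call with a number of a shift or a turn outside -1 to 1 is refused whole. A call with a gripper value outside its range is refused whole. The fingers move at their own pace and stop on an object; FORCE is the grip in N (left out, the last holds). Time passes only in rows, so rows that do not move let the fingers close. It gives the time, the measured TCP pose, the force, the opening and the grip force at its end, in the units of the state.
- r.sense(): the state, without advancing time (a new reading comes with each control period).
- grab_frame(name): name is "side" or "top"; returns a dict with "pixels" (480x640x3 uint8, red, green, blue), "z_map" (480x640 float32, mm along the optical axis (not along the pixel's ray), 0 where there is no reading), "vertical_fov" (degrees; the focal length in pixels is half the picture's height over the tangent of half this angle, whatever the lens; pixels are square), "cx", "cy" (the principal point, pixels), "dist" ([k1, k2, p1, p2, k3] as OpenCV has them; the pictures are not rectified), "cam_to_world" (4x4, takes a point from camera to world coordinates). Camera axes: x right, y down, z forward; pixel columns grow to the right and rows downward; lengths in mm; the calibration is good to about 2 mm. A picture is of the moment at which its call begins.
- r.sign_off(): hands the job in; it is judged then, once.
The state is a dict: "clock": time; "qpos": joint angles; "qvel": joint speeds; "joint_efforts": joint torques, N m; "eef_pos": TCP position; "tcp_rot": TCP orientation; "contact_force": force on the tool from outside, world axes, zero at the start; "wrist_torque": the same for the moment, N m; "opening": opening from 0.0 (shut) to 1.0 (fully open); "grasp_force": force on a finger pad.
Only numpy, scipy, OpenCV 4.12 (cv2) and the standard library are available. Lean on these libraries where they do the work, as an engineer would, in place of code of your own. Each camera call takes 0.05 s, during which the arm holds its last target. There are 200 camera calls.

## Working session

There is one attempt and no reset: what is moved stays moved. The work goes in short steps, Python scripts to look and compute and a shell command to move; the robot and the scene stay as the last step left them, time stands still between calls to the robot, and variables do not carry over. Pictures are saved under pics/ and viewed, at most 14 in all, crops included, and the job is handed in when it is done.

```bash
mkdir -p pics; ls; cat > h.py <<'E'
import numpy as np, cv2
from rig import r, grab_frame
def save(name,fn):
    f=grab_frame(name); cv2.imwrite(fn,f["pixels"][:,:,::-1]); np.save(fn+".npy",f,allow_pickle=True); return f
def cloud(f):
    h,w=f["z_map"].shape; fl=h/2/np.tan(np.radians(f["vertical_fov"])/2)
    K=np.array([[fl,0,f["cx"]],[0,fl,f["cy"]],[0,0,1]]);u,v=np.meshgrid(np.arange(w),np.arange(h))
    p=cv2.undistortPoints(np.stack([u,v],-1).reshape(-1,1,2).astype(np.float64),K,np.array(f["dist"],float)).reshape(h,w,2)
    z=f["z_map"].astype(float); P=np.stack([p[...,0]*z,p[...,1]*z,z,np.ones_like(z)],-1)
    W=(P@np.array(f["cam_to_world"]).T)[...,:3]; W[z==0]=np.nan; return W
E
python3 - <<'E'
from h import *
for n in("top","side"):
    f=save(n,f"pics/{n}0.png"); print(n,np.round(f["cam_to_world"],2).tolist(),f["vertical_fov"])
print(r.sense())
E
```

```text
pics
top [[0.02, -0.98, 0.18, 368.0], [-1.0, -0.02, -0.01, 13.89], [0.01, -0.18, -0.98, 972.09], [0.0, 0.0, 0.0, 1.0]] 54.53896277395582
side [[0.99, -0.1, 0.13, 341.86], [-0.17, -0.57, 0.81, -1109.27], [-0.01, -0.82, -0.58, 819.55], [0.0, 0.0, 0.0, 1.0]] 47.129540115307314
{'clock': 0.1, 'qpos': array([ 1.13459637e+00,  3.53569258e-01,  1.63405986e+00, -6.10139312e-06,
        1.15519552e+00, -2.41687418e-03]), 'qvel': array([ 0.00127592, -0.00085384, -0.00339031,  0.00066157, -0.00027732,
        0.00036341]), 'joint_efforts': array([-6.51709015e-04, -6.06358123e+01, -3.42817140e+01, -2.08462611e-04,
        4.11581612e-03, -2.79147662e-05]), 'eef_pos': array([262.53449095, 566.74771951, 252.64271039]), 'tcp_rot': array([-3.14036066e+00,  2.60141257e-06,  2.70781204e+00]), 'contact_force': array([ 0.60153488, -0.50665297,  0.04935277]), 'wrist_torque': array([-0.00971633,  0.04693528,  0.01906976]), 'grasp_force': 0.0, 'opening': 1.0028890597577493}
```

View pics/top0.png

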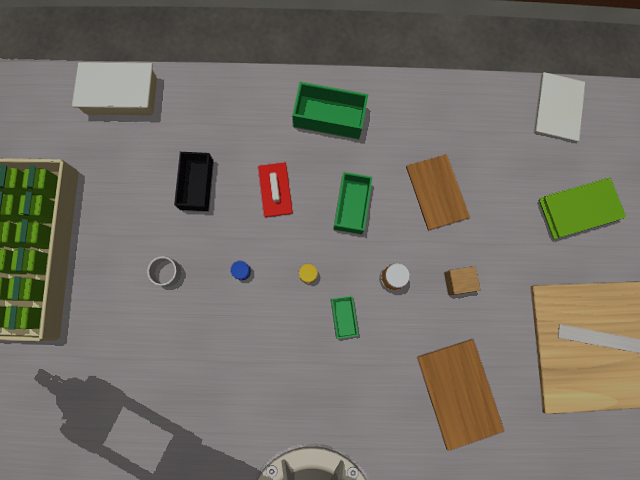

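View pics/side0.png

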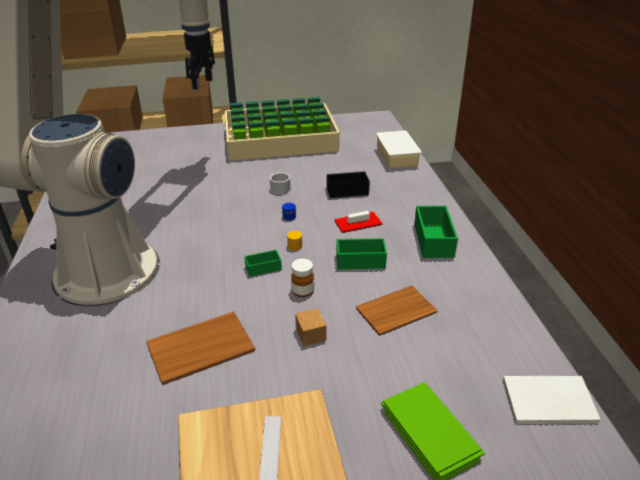

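The top view shows the far row: black tier (195,182), lid (275,190), mid-size green tier (352,203) and small board (438,192). The near row is ring (162,271), blue tin (240,270), gold tin (308,273), jar (397,276) and carton (463,280). Next I'll measure them from the depth.

```bash
cat >> h.py <<'E'
def rect(W,box,zlo,zhi,mask=None):
    "minAreaRect in world xy of the points in pixel box (u0,v0,u1,v1) within z band"
    u0,v0,u1,v1=box; S=W[v0:v1,u0:u1].reshape(-1,3); m=(S[:,2]>zlo)&(S[:,2]<zhi)
    if mask is not None: m&=mask[v0:v1,u0:u1].reshape(-1)
    S=S[m]; (c,(a,b),t)=cv2.minAreaRect(S[:,:2].astype(np.float32))
    if a<b: a,b,t=b,a,t+90
    t=(t+90)%180-90
    return np.round([*c,a,b,t,np.median(S[:,2]),len(S)],1)
E
python3 - <<'E'
from h import *
f=np.load("pics/top0.png.npy",allow_pickle=True).item(); W=cloud(f)
I=f["pixels"].astype(int); R,G,B=I[...,0],I[...,1],I[...,2]
print("table",np.nanmedian(W[300:330,240:300,2]))
brown=(R-B>40)
for n,b,lo,hi,m in [("black",(165,140,225,222),38,60,None),("lid plate",(250,150,302,228),3,60,(R-G>60)),("lid handle",(250,150,302,228),24,40,None),("green",(325,162,382,243),38,60,None),("green all",(325,162,382,243),-9,60,(G-R>25)),("board",(395,145,480,240),-5,20,brown),
 ("blue",(222,255,258,288),28,50,None),("gold",(292,258,325,290),28,50,None),("jar",(375,255,418,298),60,90,None),("carton",(440,260,486,300),36,60,None),("ring",(140,250,185,292),30,60,None)]:
    print(n,rect(W,b,lo,hi,m))
E
```

```text
table -0.6780865057177152
black [655.  263.5 118.5  64.4  -1.7  44.8 478. ]
lid plate [ 648.6   93.8  116.    61.2    9.     7.6 1245. ]
lid handle [647.8  94.2  58.   13.9   9.5  29.2 175. ]
green [616.3 -71.5 115.2  62.5  -8.6  45.4 382. ]
green all [ 624.2  -75.3  132.7   67.3   -8.6    4.8 1777. ]
board [ 653.9 -258.9  152.1  100.    17.9    7.4 2894. ]
blue [470.1 156.6  37.1  36.9 -39.1  35.4 281. ]
gold [467.7  18.5  37.2  34.4   1.1  35.5 271. ]
jar [ 462.5 -154.8   44.7   44.5    1.7   74.1  463. ]
carton [ 458.2 -298.    57.3   50.3  -81.    44.1  678. ]
ring [463.1 311.5  58.8  58.3   1.3  38.2 237. ]
```

```bash
cat > go.py <<'E'
import sys, numpy as np
from rig import r
from scipy.spatial.transform import Rotation as Ro
x,y,z,yaw=map(float,sys.argv[1:5]); s=r.sense(); p=np.array(s["eef_pos"]); e=s["tcp_rot"]
Rn=Ro.from_euler("xyz",e); Rt=Ro.from_euler("xyz",[np.pi,0,np.radians(yaw)])
tw=(Rn.inv()*Rt).as_rotvec()/np.pi
print("pos",p.round(1),"yaw",np.degrees(e[2]).round(2),"open",round(s["opening"],3),"grip",s["grasp_force"],"F",np.round(s["contact_force"],1),"t",round(s["clock"],1))
print("turn units",tw.round(4),"then shift units",(Rt.inv().apply(np.array([x,y,z])-p)/25).round(3))
E
python3 go.py 655 263.5 120 178.3
```

```text
pos [262.5 566.7 252.6] yaw 155.15 open 1.003 grip 0.0 F [ 0.6 -0.5  0. ] t 0.1
turn units [-4.000e-04 -1.000e-04 -1.286e-01] then shift units [-16.052 -11.659   5.306]
```

```bash
python3 -m inch '[[0,0,-0.0322,0,0,0,0],[0,0,-0.0322,0,0,0,0],[0,0,-0.0322,0,0,0,0],[0,0,-0.0322,0,0,0,0]]'
python3 -m inch '[[0,0,0,-0.89,-0.65,0.2,0],[0,0,0,-0.89,-0.65,0.2,0],[0,0,0,-0.89,-0.65,0.2,0],[0,0,0,-0.89,-0.65,0.2,0],[0,0,0,-0.89,-0.65,0.2,0],[0,0,0,-0.89,-0.65,0.2,0],[0,0,0,-0.89,-0.65,0.2,0],[0,0,0,-0.89,-0.65,0.2,0]]'
python3 -m inch '[[0,0,0,-0.89,-0.65,0.3,0],[0,0,0,-0.89,-0.65,0.3,0],[0,0,0,-0.89,-0.65,0.3,0],[0,0,0,-0.89,-0.65,0.3,0],[0,0,0,-0.89,-0.65,0.3,0],[0,0,0,-0.89,-0.65,0.3,0],[0,0,0,-0.89,-0.65,0.3,0],[0,0,0,-0.89,-0.65,0.3,0]]'
python3 -m inch '[[0,0,0,-0.89,-0.65,0.4,0],[0,0,0,-0.89,-0.65,0.4,0],[0,0,0,0,0,0,0],[0,0,0,0,0,0,0]]'
python3 go.py 655 263.5 35 178.3
```

```text
clock: 0.43
eef_pos: [262.6, 566.9, 252.8]
tcp_rot: [-3.141, -0.0, 3.117]
contact_force: [0.1, -0.3, -0.4]
opening: 1.0
grasp_force: 0.0
clock: 1.1
eef_pos: [437.6, 430.9, 212.7]
tcp_rot: [-3.141, -0.0, 3.113]
contact_force: [0.3, 0.8, 0.6]
opening: 0.998
grasp_force: 0.0
clock: 1.77
eef_pos: [611.7, 295.7, 152.5]
tcp_rot: [-3.141, -0.001, 3.112]
contact_force: [-0.1, 0.8, -1.0]
opening: 1.001
grasp_force: 0.0
clock: 2.1
eef_pos: [654.6, 261.7, 131.9]
tcp_rot: [-3.141, -0.002, 3.11]
contact_force: [-0.1, 0.1, -0.5]
opening: 1.002
grasp_force: 0.0
pos [654.6 261.7 131.9] yaw 178.2 open 1.002 grip 0.0 F [-0.1  0.1 -0.5] t 2.1
turn units [-0.0002 -0.0006 -0.0005] then shift units [-0.013  0.072  3.875]
```

```bash
python3 -m inch '[[0,0,0,0,0.07,0.8,0],[0,0,0,0,0,0.8,0],[0,0,0,0,0,0.8,0],[0,0,0,0,0,0.8,0],[0,0,0,0,0,0.5,0],[0,0,0,0,0,0.2,0],[0,0,0,0,0,0,0]]' 
python3 -m inch '[[0,0,0,0,0,0,0.3],[0,0,0,0,0,0,0.4],[0,0,0,0,0,0,0.5],[0,0,0,0,0,0,0.6],[0,0,0,0,0,0,0.6],[0,0,0,0,0,0,0.6],[0,0,0,0,0,0,0.6]]' 40
python3 -m inch '[[0,0,0,0,0,-0.2,0.6],[0,0,0,0,0,-0.5,0.6],[0,0,0,0,0,-0.8,0.6],[0,0,0,0,0,-0.8,0.6],[0,0,0,0,0,-0.8,0.6],[0,0,0,0,0,-0.5,0.6],[0,0,0,0,0,0,0.6]]'
python3 go.py 653.9 -258.9 110 197.9
python3 - <<'E'
from h import *
f=save("side","pics/s1.png"); cv2.imwrite("pics/s1c.png",cv2.resize(f["pixels"][100:300,250:500,::-1],(750,600)))
E
```

```text
clock: 2.68
eef_pos: [653.4, 265.1, 34.8]
tcp_rot: [-3.141, -0.002, 3.113]
contact_force: [-0.9, -0.9, -0.1]
opening: 1.004
grasp_force: 0.0
clock: 3.27
eef_pos: [655.4, 265.2, 37.4]
tcp_rot: [3.141, 0.002, 3.113]
contact_force: [-0.5, 0.4, 6.4]
opening: 0.716
grasp_force: 45.7
clock: 3.85
eef_pos: [656.4, 265.5, 129.8]
tcp_rot: [3.139, 0.005, 3.112]
contact_force: [1.3, 0.5, -1.5]
opening: 0.72
grasp_force: 44.8
pos [656.4 265.5 129.8] yaw 178.32 open 0.72 grip 44.8096364736557 F [ 1.3  0.5 -1.5] t 3.9
turn units [ 0.0004  0.0017 -0.1088] then shift units [  6.541 -19.93    0.793]
```

View pics/s1c.png

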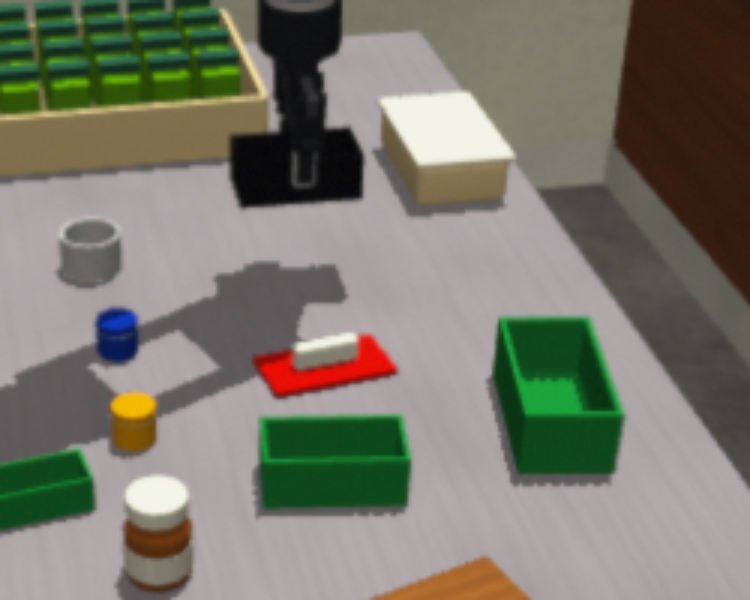

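The crop shows the black tier held level by the gripper at (300,165), clear of the table.

```bash
python3 -m inch '[[0,0,-0.0272,0,0,0,0.6],[0,0,-0.0272,0,0,0,0.6],[0,0,-0.0272,0,0,0,0.6],[0,0,-0.0272,0,0,0,0.6]]'
python3 -m inch '[[0,0,0,0.15,-0.4,0,0.6],[0,0,0,0.25,-0.75,0,0.6],[0,0,0,0.3,-0.9,0,0.6],[0,0,0,0.3,-0.9,0,0.6],[0,0,0,0.3,-0.9,0,0.6],[0,0,0,0.3,-0.9,0,0.6],[0,0,0,0.3,-0.9,0,0.6],[0,0,0,0.3,-0.9,0,0.6]]'
python3 -m inch '[[0,0,0,0.3,-0.9,0,0.6],[0,0,0,0.3,-0.9,0,0.6],[0,0,0,0.3,-0.9,0,0.6],[0,0,0,0.3,-0.9,0,0.6],[0,0,0,0.3,-0.9,0,0.6],[0,0,0,0.3,-0.9,0,0.6],[0,0,0,0.3,-0.9,0,0.6],[0,0,0,0.3,-0.9,0,0.6]]'
python3 -m inch '[[0,0,0,0.3,-0.9,0,0.6],[0,0,0,0.3,-0.9,0.1,0.6],[0,0,0,0.3,-0.9,0.1,0.6],[0,0,0,0.3,-0.9,0.1,0.6],[0,0,0,0.3,-0.7,0.1,0.6],[0,0,0,0.1,-0.4,0,0.6],[0,0,0,0,0,0,0.6],[0,0,0,0,0,0,0.6]]'
python3 go.py 653.9 -258.9 48 197.9
```

```text
clock: 4.23
eef_pos: [653.6, 264.4, 124.1]
tcp_rot: [-3.141, -0.002, -2.825]
contact_force: [-1.6, -0.4, -1.7]
opening: 0.715
grasp_force: 44.7
clock: 4.9
eef_pos: [651.6, 90.1, 124.7]
tcp_rot: [3.141, -0.002, -2.832]
contact_force: [0.3, 0.3, -1.7]
opening: 0.719
grasp_force: 44.7
clock: 5.57
eef_pos: [649.6, -99.4, 124.7]
tcp_rot: [3.141, -0.002, -2.832]
contact_force: [0.8, 0.2, -2.0]
opening: 0.721
grasp_force: 44.7
clock: 6.23
eef_pos: [648.4, -221.8, 115.3]
tcp_rot: [3.141, -0.001, -2.831]
contact_force: [-0.5, -0.2, -1.8]
opening: 0.718
grasp_force: 44.7
pos [ 648.4 -221.8  115.3] yaw -162.22 open 0.718 grip 44.71842169761658 F [-0.5 -0.2 -1.8] t 6.2
turn units [ 0.0003 -0.0002 -0.0007] then shift units [ 0.246 -1.479  2.69 ]
```

```bash
python3 -m inch '[[0,0,0,0.12,-0.7,0,0.6],[0,0,0,0.12,-0.78,0.3,0.6],[0,0,0,0,0,0.6,0.6],[0,0,0,0,0,0.6,0.6],[0,0,0,0,0,0.6,0.6],[0,0,0,0,0,0.4,0.6],[0,0,0,0,0,0.1,0.6],[0,0,0,0,0,0,0.6]]'
python3 go.py 653.9 -258.9 45 197.9
```

```text
clock: 6.9
eef_pos: [653.8, -258.0, 49.0]
tcp_rot: [3.14, -0.002, -2.828]
contact_force: [-0.3, 0.1, -1.3]
opening: 0.718
grasp_force: 44.7
pos [ 653.8 -258.    49. ] yaw -162.06 open 0.718 grip 44.738354086875916 F [-0.3  0.1 -1.3] t 6.9
turn units [ 0.0006 -0.0007  0.0002] then shift units [ 0.006 -0.036  0.161]
```

```bash
python3 -m inch '[[0,0,0,0,0,0.08,0.6],[0,0,0,0,0,0.08,0.6],[0,0,0,0,0,0,0.6]]'; python3 -m inch '[[0,0,0,0,0,0.06,0.6],[0,0,0,0,0,0,0.6]]';  python3 -m inch '[[0,0,0,0,0,0.06,0.6],[0,0,0,0,0,0,0.6]]'
```

```text
clock: 7.15
eef_pos: [654.9, -258.8, 47.1]
tcp_rot: [-3.141, 0.001, -2.829]
contact_force: [-0.3, 0.1, -2.2]
opening: 0.717
grasp_force: 44.7
clock: 7.32
eef_pos: [654.8, -258.8, 45.6]
tcp_rot: [-3.141, 0.0, -2.829]
contact_force: [-0.2, 0.8, -1.4]
opening: 0.717
grasp_force: 44.7
clock: 7.48
eef_pos: [654.8, -258.9, 45.4]
tcp_rot: [-3.141, 0.0, -2.829]
contact_force: [-4.4, 1.6, 9.0]
opening: 0.722
grasp_force: 46.2
```

```bash
python3 -m inch '[[0,0,0,0,0,0,0.2],[0,0,0,0,0,0,0],[0,0,0,0,0,0,0],[0,0,0,0,0,0,0],[0,0,0,0,0,0,0]]'; python3 -m inch '[[0,0,0,0,0,-0.3,0],[0,0,0,0,0,-0.8,0],[0,0,0,0,0,-0.9,0],[0,0,0,0,0,-0.9,0],[0,0,0,0,0,-0.9,0],[0,0,0,0,0,-0.9,0],[0,0,0,0,0,-0.6,0],[0,0,0,0,0,0,0]]'
python3 go.py 467.7 18.5 150 107.9
```

```text
clock: 7.9
eef_pos: [654.6, -258.8, 43.7]
tcp_rot: [3.142, -0.0, -2.829]
contact_force: [-0.3, 0.4, -0.5]
opening: 1.0
grasp_force: 0.0
clock: 8.57
eef_pos: [656.5, -259.6, 180.9]
tcp_rot: [-3.138, 0.005, -2.829]
contact_force: [0.5, -0.8, 0.7]
opening: 0.997
grasp_force: 0.0
pos [ 656.5 -259.6  180.9] yaw -162.08 open 0.997 grip 0.0 F [ 0.5 -0.8  0.7] t 8.6
turn units [2.000e-04 2.200e-03 5.001e-01] then shift units [12.906 -3.769  1.237]
```

```bash
python3 -m inch '[[0,0,0.0385,0,0,0,0],[0,0,0.0385,0,0,0,0],[0,0,0.0385,0,0,0,0],[0,0,0.0385,0,0,0,0],[0,0,0.0385,0,0,0,0],[0,0,0.0385,0,0,0,0],[0,0,0.0385,0,0,0,0]]' >/dev/null; python3 -m inch '[[0,0,0.0385,0,0,0,0],[0,0,0.0385,0,0,0,0],[0,0,0.0385,0,0,0,0],[0,0,0.0385,0,0,0,0],[0,0,0.0385,0,0,0,0],[0,0,0.038,0,0,0,0]]'
python3 -m inch '[[0,0,0,0.92,-0.27,0,0],[0,0,0,0.92,-0.27,0,0],[0,0,0,0.92,-0.27,0,0],[0,0,0,0.92,-0.27,0,0],[0,0,0,0.92,-0.27,0,0],[0,0,0,0.92,-0.27,0,0],[0,0,0,0.92,-0.27,0,0]]'
python3 -m inch '[[0,0,0,0.92,-0.27,0.2,0],[0,0,0,0.92,-0.27,0.2,0],[0,0,0,0.92,-0.27,0.2,0],[0,0,0,0.92,-0.27,0.2,0],[0,0,0,0.92,-0.27,0.2,0],[0,0,0,0.92,-0.27,0.2,0],[0,0,0,0.92,-0.27,0,0],[0,0,0,0,0,0,0]]'
python3 go.py 467.7 18.5 30 107.9
python3 - <<'E'
from h import *
f=save("top","pics/t1.png"); W=cloud(f)
I=f["pixels"].astype(int); R,G,B=I[...,0],I[...,1],I[...,2]
print("black rim",rect(W,(395,130,480,240),48,65))
cv2.imwrite("pics/t1c.png",cv2.resize(f["pixels"][130:330,250:500,::-1],(750,600)))
E
```

```text
clock: 9.65
eef_pos: [654.2, -258.6, 175.5]
tcp_rot: [-3.141, -0.001, 1.877]
contact_force: [-0.6, -0.4, 0.5]
opening: 1.004
grasp_force: 0.0
clock: 10.23
eef_pos: [558.9, -119.2, 175.7]
tcp_rot: [-3.141, -0.0, 1.883]
contact_force: [-0.2, 0.3, 0.2]
opening: 0.999
grasp_force: 0.0
clock: 10.9
eef_pos: [462.2, 20.7, 145.3]
tcp_rot: [-3.138, -0.002, 1.885]
contact_force: [0.2, 0.3, -0.2]
opening: 1.002
grasp_force: 0.0
pos [462.2  20.7 145.3] yaw 107.99 open 1.002 grip 0.0 F [ 0.2  0.3 -0.2] t 10.9
turn units [-0.0011 -0.0006  0.0005] then shift units [-0.149  0.181  4.611]
black rim [ 654.7 -257.9  117.9   63.    17.5   53.   439. ]
```

View pics/t1c.png

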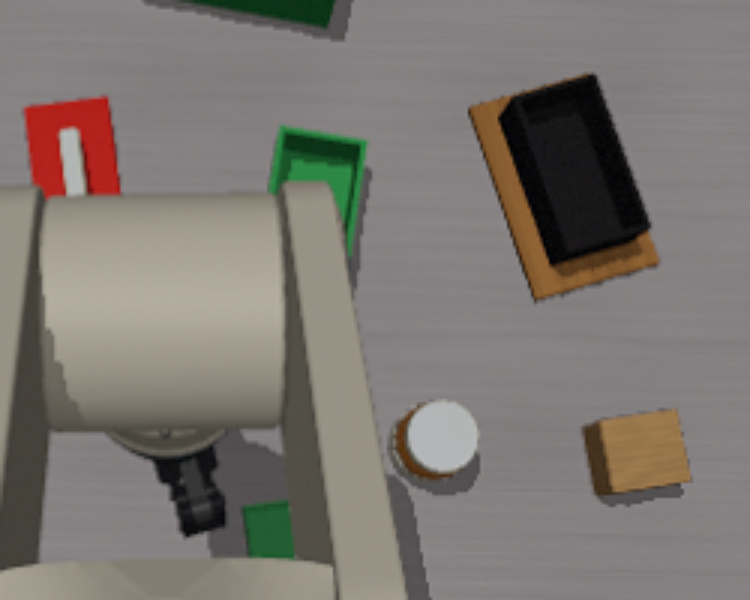

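The crop shows the black tier squarely on the board at (575,165), and the gripper over the gold tin at (200,510).

```bash
python3 -m inch '[[0,0,0,-0.15,0.18,0.5,0],[0,0,0,0,0,0.9,0],[0,0,0,0,0,0.9,0],[0,0,0,0,0,0.9,0],[0,0,0,0,0,0.8,0],[0,0,0,0,0,0.4,0],[0,0,0,0,0,0.2,0],[0,0,0,0,0,0,0]]'
python3 go.py 467.7 18.5 30 107.9
python3 -m inch '[[0,0,0,0,0,0,0.4],[0,0,0,0,0,0,0.5],[0,0,0,0,0,0,0.6],[0,0,0,0,0,0,0.7],[0,0,0,0,0,0,0.8],[0,0,0,0,0,0,0.8],[0,0,0,0,0,0,0.8],[0,0,0,0,0,0,0.8]]' 30
python3 -m inch '[[0,0,0,0,0,-0.2,0.8],[0,0,0,0,0,-0.6,0.8],[0,0,0,0,0,-0.9,0.8],[0,0,0,0,0,-0.9,0.8],[0,0,0,0,0,-0.9,0.8],[0,0,0,0,0,-0.9,0.8],[0,0,0,0,0,-0.6,0.8],[0,0,0,0,0,0,0.8]]'
python3 go.py 654.7 -257.9 150 107.5
```

```text
clock: 11.62
eef_pos: [471.0, 16.0, 30.6]
tcp_rot: [-3.14, -0.0, 1.883]
contact_force: [0.4, -0.0, -0.2]
opening: 0.999
grasp_force: 0.0
pos [471.   16.   30.6] yaw 107.89 open 0.999 grip 0.0 F [ 0.4 -0.  -0.2] t 11.6
turn units [-0.0004 -0.0001 -0.    ] then shift units [ 0.137 -0.093  0.023]
clock: 12.28
eef_pos: [471.4, 16.3, 32.2]
tcp_rot: [3.141, 0.0, 1.884]
contact_force: [-1.8, -0.6, 8.3]
opening: 0.431
grasp_force: 29.2
clock: 12.95
eef_pos: [473.0, 16.5, 159.7]
tcp_rot: [3.136, 0.002, 1.884]
contact_force: [1.0, -0.2, 0.2]
opening: 0.435
grasp_force: 30.3
pos [473.   16.5 159.7] yaw 107.92 open 0.435 grip 30.3480863571167 F [ 1.  -0.2  0.2] t 12.9
turn units [0.0018 0.0005 0.0023] then shift units [-12.652   3.632   0.386]
```

```bash
python3 -m inch '[[0,0,0,-0.5,0.14,0,0.8],[0,0,0,-0.9,0.26,0,0.8],[0,0,0,-0.9,0.26,0,0.8],[0,0,0,-0.9,0.26,0,0.8],[0,0,0,-0.9,0.26,0,0.8],[0,0,0,-0.9,0.26,0,0.8],[0,0,0,-0.9,0.26,0,0.8],[0,0,0,-0.9,0.26,0,0.8]]' >/dev/null
python3 -m inch '[[0,0,0,-0.9,0.26,0,0.8],[0,0,0,-0.9,0.26,0,0.8],[0,0,0,-0.9,0.26,0,0.8],[0,0,0,-0.9,0.26,0,0.8],[0,0,0,-0.9,0.26,0,0.8],[0,0,0,-0.9,0.26,0,0.8],[0,0,0,-0.45,0.12,0,0.8],[0,0,0,0,0,0,0.8]]' >/dev/null
python3 -m inch '[[0,0,0,0,0,0,0.8],[0,0,0,0,0,0,0.8]]'
python3 go.py 654.7 -257.9 46 107.5
```

```text
clock: 14.45
eef_pos: [653.9, -255.8, 155.3]
tcp_rot: [-3.14, -0.002, 1.883]
contact_force: [0.5, -0.4, -1.6]
opening: 0.434
grasp_force: 30.4
pos [ 653.9 -255.8  155.3] yaw 107.92 open 0.434 grip 30.353277325630188 F [ 0.5 -0.4 -1.6] t 14.4
turn units [-0.0005 -0.0005  0.0023] then shift units [-0.09   0.006  4.372]
```

```bash
python3 -m inch '[[0,0,0,-0.09,0,0.4,0.8],[0,0,0,0,0,0.8,0.8],[0,0,0,0,0,0.9,0.8],[0,0,0,0,0,0.9,0.8],[0,0,0,0,0,0.6,0.8],[0,0,0,0,0,0.4,0.8],[0,0,0,0,0,0.2,0.8],[0,0,0,0,0,0,0.8]]'
python3 -m inch '[[0,0,0,0,0,0.08,0.8],[0,0,0,0,0,0.04,0.8],[0,0,0,0,0,0,0.8]]'; python3 -m inch '[[0,0,0,0,0,0.05,0.8],[0,0,0,0,0,0,0.8]]'
```

```text
clock: 15.12
eef_pos: [655.2, -258.3, 50.3]
tcp_rot: [-3.141, -0.001, 1.884]
contact_force: [0.7, 0.1, -1.7]
opening: 0.431
grasp_force: 30.4
clock: 15.37
eef_pos: [656.2, -259.0, 49.2]
tcp_rot: [3.141, 0.001, 1.883]
contact_force: [0.2, -0.3, -1.3]
opening: 0.433
grasp_force: 30.4
clock: 15.53
eef_pos: [655.8, -258.8, 47.5]
tcp_rot: [3.141, 0.0, 1.883]
contact_force: [0.3, -0.3, -1.1]
opening: 0.438
grasp_force: 30.4
```

```bash
python3 -m inch '[[0,0,0,0,0,0.06,0.8],[0,0,0,0,0,0,0.8]]'; python3 -m inch '[[0,0,0,0,0,0.06,0.8],[0,0,0,0,0,0,0.8]]'; python3 -m inch '[[0,0,0,0,0,0.04,0.8],[0,0,0,0,0,0,0.8]]'
```

```text
clock: 15.7
eef_pos: [655.5, -258.7, 45.4]
tcp_rot: [-3.141, -0.0, 1.883]
contact_force: [0.2, -0.2, -1.1]
opening: 0.435
grasp_force: 30.4
clock: 15.87
eef_pos: [655.8, -258.8, 44.3]
tcp_rot: [3.141, 0.0, 1.883]
contact_force: [-1.2, 0.1, 1.3]
opening: 0.431
grasp_force: 30.7
clock: 16.03
eef_pos: [655.8, -258.8, 44.2]
tcp_rot: [3.141, 0.0, 1.883]
contact_force: [-3.3, 2.5, 9.9]
opening: 0.433
grasp_force: 31.6
```

```bash
python3 -m inch '[[0,0,0,0,0,0,0.45],[0,0,0,0,0,0,0.4],[0,0,0,0,0,0,0.4],[0,0,0,0,0,0,0.4]]'; python3 -m inch '[[0,0,0,0,0,-0.2,0.4],[0,0,0,0,0,-0.6,0.4],[0,0,0,0,0,-0.9,0.4],[0,0,0,0,0,-0.9,0.4],[0,0,0,0,0,-0.9,0],[0,0,0,0,0,-0.6,0],[0,0,0,0,0,-0.2,0],[0,0,0,0,0,0,0]]'
python3 go.py 616.3 -71.5 130 171.4
```

```text
clock: 16.37
eef_pos: [655.6, -258.7, 42.8]
tcp_rot: [-3.141, -0.0, 1.883]
contact_force: [-0.1, -0.7, 1.2]
opening: 0.596
grasp_force: 0.0
clock: 17.03
eef_pos: [656.7, -259.2, 153.2]
tcp_rot: [3.139, 0.002, 1.883]
contact_force: [0.5, 0.4, -0.1]
opening: 1.001
grasp_force: 0.0
pos [ 656.7 -259.2  153.2] yaw 107.91 open 1.001 grip 0.0 F [ 0.5  0.4 -0.1] t 17.0
turn units [ 0.0004  0.0012 -0.3527] then shift units [2.72  7.181 0.93 ]
```

```bash
python3 -m inch '[[0,0,-0.0353,0,0,0,0],[0,0,-0.0353,0,0,0,0],[0,0,-0.0353,0,0,0,0],[0,0,-0.0353,0,0,0,0],[0,0,-0.0353,0,0,0,0]]' >/dev/null;python3 -m inch '[[0,0,-0.0353,0,0,0,0],[0,0,-0.0353,0,0,0,0],[0,0,-0.0353,0,0,0,0],[0,0,-0.0353,0,0,0,0],[0,0,-0.0353,0,0,0,0]]' >/dev/null
python3 -m inch '[[0,0,0,0.2,0.5,0,0],[0,0,0,0.36,0.95,0,0],[0,0,0,0.36,0.95,0,0],[0,0,0,0.36,0.95,0,0],[0,0,0,0.36,0.95,0,0],[0,0,0,0.36,0.95,0.2,0],[0,0,0,0.36,0.95,0.2,0],[0,0,0,0.36,0.95,0.2,0]]' >/dev/null
python3 -m inch '[[0,0,0,0,0.03,0,0],[0,0,0,0,0,0,0],[0,0,0,0,0,0,0],[0,0,0,0,0,0,0]]'
python3 go.py 616.3 -71.5 35 171.4
python3 - <<'E'
from h import *
f=save("side","pics/s2.png"); cv2.imwrite("pics/s2c.png",cv2.resize(f["pixels"][170:370,250:500,::-1],(750,600)))
W=cloud(f); print(rect(W,(330,235,392,272),42,52))
E
```

```text
clock: 18.87
eef_pos: [615.3, -71.7, 135.6]
tcp_rot: [-3.141, 0.0, 2.991]
contact_force: [0.0, -0.5, 0.2]
opening: 1.002
grasp_force: 0.0
pos [615.3 -71.7 135.6] yaw 171.36 open 1.002 grip 0.0 F [ 0.  -0.5  0.2] t 18.9
turn units [-0.0001  0.0001 -0.0002] then shift units [-0.04   0.014  4.023]
[614.8 -73.7 117.4  73.5  -7.6  46.9 368. ]
```

View pics/s2c.png

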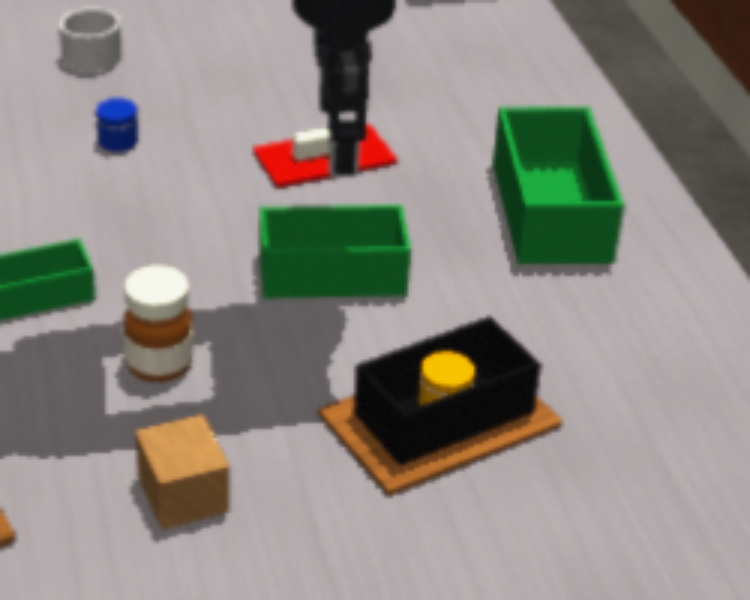

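The gold tin stands upright in the black tier at (447,375). The gripper hovers over the correct green tier at (335,250).

```bash
python3 -m inch '[[0,0,0,-0.04,0.01,0.5,0],[0,0,0,0,0,0.8,0],[0,0,0,0,0,0.8,0],[0,0,0,0,0,0.8,0],[0,0,0,0,0,0.6,0],[0,0,0,0,0,0.4,0],[0,0,0,0,0,0.1,0],[0,0,0,0,0,0,0]]' 
python3 -m inch '[[0,0,0,0,0,0,0.3],[0,0,0,0,0,0,0.4],[0,0,0,0,0,0,0.5],[0,0,0,0,0,0,0.6],[0,0,0,0,0,0,0.6],[0,0,0,0,0,0,0.6],[0,0,0,0,0,0,0.6]]' 40
python3 -m inch '[[0,0,0,0,0,-0.2,0.6],[0,0,0,0,0,-0.5,0.6],[0,0,0,0,0,-0.9,0.6],[0,0,0,0,0,-0.9,0.6],[0,0,0,0,0,-0.9,0.6],[0,0,0,0,0,-0.9,0.6],[0,0,0,0,0,-0.5,0.6],[0,0,0,0,0,0,0.6]]'
python3 go.py 654.7 -257.9 150 197.5
```

```text
clock: 19.58
eef_pos: [615.6, -71.3, 34.5]
tcp_rot: [-3.142, -0.001, 2.992]
contact_force: [-0.5, 0.5, 1.2]
opening: 0.995
grasp_force: 0.0
clock: 20.17
eef_pos: [617.0, -71.2, 36.7]
tcp_rot: [-3.142, 0.002, 2.992]
contact_force: [-0.7, -0.4, 6.2]
opening: 0.719
grasp_force: 45.4
clock: 20.83
eef_pos: [617.8, -71.2, 159.2]
tcp_rot: [3.141, 0.005, 2.992]
contact_force: [1.0, -1.0, -2.1]
opening: 0.718
grasp_force: 44.6
pos [617.8 -71.2 159.2] yaw 171.46 open 0.718 grip 44.586968421936035 F [ 1.  -1.  -2.1] t 20.8
turn units [-0.0003  0.0017 -0.1447] then shift units [ 0.84  -7.567  0.367]
```

```bash
python3 -m inch '[[0,0,-0.0362,0,0,0,0.6],[0,0,-0.0362,0,0,0,0.6],[0,0,-0.0362,0,0,0,0.6],[0,0,-0.0361,0,0,0,0.6]]' >/dev/null
python3 -m inch '[[0,0,0,0.05,-0.5,0,0.6],[0,0,0,0.1,-0.9,0,0.6],[0,0,0,0.1,-0.9,0,0.6],[0,0,0,0.1,-0.9,0,0.6],[0,0,0,0.1,-0.9,0,0.6],[0,0,0,0.1,-0.9,0,0.6],[0,0,0,0.1,-0.9,0,0.6],[0,0,0,0.1,-0.9,0,0.6]]' >/dev/null
python3 -m inch '[[0,0,0,0.09,-0.6,0,0.6],[0,0,0,0,-0.17,0,0.6],[0,0,0,0,0,0,0.6],[0,0,0,0,0,0,0.6],[0,0,0,0,0,0,0.6]]'
python3 go.py 654.7 -257.9 100 197.5
```

```text
clock: 22.25
eef_pos: [652.6, -256.7, 155.2]
tcp_rot: [3.141, -0.001, -2.836]
contact_force: [0.4, 1.1, -1.7]
opening: 0.724
grasp_force: 44.5
pos [ 652.6 -256.7  155.2] yaw -162.5 open 0.724 grip 44.531636238098145 F [ 0.4  1.1 -1.7] t 22.2
turn units [ 0.0003 -0.0002  0.    ] then shift units [-0.064 -0.07   2.209]
```

```bash
python3 -m inch '[[0,0,0,-0.06,-0.07,0.3,0.6],[0,0,0,0,0,0.6,0.6],[0,0,0,0,0,0.6,0.6],[0,0,0,0,0,0.5,0.6],[0,0,0,0,0,0.2,0.6],[0,0,0,0,0,0,0.6],[0,0,0,0,0,0,0.6]]'
python3 go.py 654.7 -257.9 91 197.5
python3 - <<'E'
from h import *
f=save("side","pics/s3.png"); cv2.imwrite("pics/s3c.png",cv2.resize(f["pixels"][220:360,340:480,::-1],(600,600),interpolation=cv2.INTER_CUBIC))
E
```

```text
clock: 22.83
eef_pos: [654.8, -258.9, 100.1]
tcp_rot: [3.141, -0.001, -2.836]
contact_force: [1.1, -0.0, -1.8]
opening: 0.719
grasp_force: 44.5
pos [ 654.8 -258.9  100.1] yaw -162.5 open 0.719 grip 44.53029692173004 F [ 1.1 -0.  -1.8] t 22.8
turn units [ 0.0002 -0.0002  0.    ] then shift units [-0.008  0.038  0.363]
```

View pics/s3c.png

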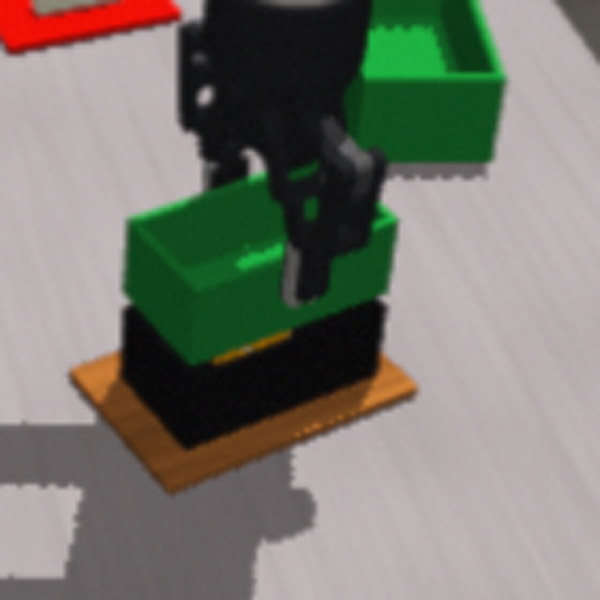

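The green tier sits level about 9 mm above the black one. Its corners, (125,300) left, (192,360) front and (390,290) right, line up with the black rim, so I'll lower it.

```bash
python3 -m inch '[[0,0,0,0,0.04,0.1,0.6],[0,0,0,0,0,0.1,0.6],[0,0,0,0,0,0.05,0.6],[0,0,0,0,0,0,0.6]]'; python3 -m inch '[[0,0,0,0,0,0.06,0.6],[0,0,0,0,0,0,0.6]]';  python3 -m inch '[[0,0,0,0,0,0.06,0.6],[0,0,0,0,0,0,0.6]]'
```

```text
clock: 23.22
eef_pos: [654.5, -258.1, 94.2]
tcp_rot: [3.142, -0.0, -2.836]
contact_force: [0.5, -0.5, -1.8]
opening: 0.72
grasp_force: 44.5
clock: 23.38
eef_pos: [654.6, -258.1, 92.7]
tcp_rot: [3.142, -0.0, -2.836]
contact_force: [-0.6, 0.1, -2.4]
opening: 0.72
grasp_force: 44.5
clock: 23.55
eef_pos: [654.5, -258.1, 91.1]
tcp_rot: [3.141, -0.0, -2.836]
contact_force: [-0.3, -0.3, -3.0]
opening: 0.72
grasp_force: 44.5
```

```bash
python3 -m inch '[[0,0,0,0,0,0.05,0.6],[0,0,0,0,0,0,0.6]]';  python3 -m inch '[[0,0,0,0,0,0.03,0.6],[0,0,0,0,0,0,0.6]]'
```

```text
clock: 23.72
eef_pos: [654.6, -258.1, 90.7]
tcp_rot: [3.142, -0.0, -2.836]
contact_force: [-3.5, 0.2, 4.4]
opening: 0.718
grasp_force: 45.2
clock: 23.88
eef_pos: [654.7, -258.1, 90.7]
tcp_rot: [-3.141, 0.0, -2.836]
contact_force: [-5.0, 1.6, 9.7]
opening: 0.714
grasp_force: 45.9
```

Contact made, so I'll release, retreat and head for the blue tin.

```bash
python3 -m inch '[[0,0,0,0,0,0,0.2],[0,0,0,0,0,0,0.1],[0,0,0,0,0,0,0],[0,0,0,0,0,0,0],[0,0,0,0,0,0,0]]' >/dev/null; python3 -m inch '[[0,0,0,0,0,-0.3,0],[0,0,0,0,0,-0.8,0],[0,0,0,0,0,-0.9,0],[0,0,0,0,0,-0.9,0],[0,0,0,0,0,-0.9,0],[0,0,0,0,0,-0.5,0],[0,0,0,0,0,0,0]]'
python3 -m inch '[[0,0,0.0385,0,0,0,0],[0,0,0.0385,0,0,0,0],[0,0,0.0385,0,0,0,0],[0,0,0.0385,0,0,0,0],[0,0,0.0385,0,0,0,0],[0,0,0.0385,0,0,0,0],[0,0,0.0385,0,0,0,0]]' >/dev/null; python3 -m inch '[[0,0,0.0385,0,0,0,0],[0,0,0.0385,0,0,0,0],[0,0,0.0385,0,0,0,0],[0,0,0.0385,0,0,0,0],[0,0,0.0385,0,0,0,0],[0,0,0.038,0,0,0,0],[0,0,0,0,0,0,0]]'
python3 go.py 470.1 156.6 150 107.5
```

```text
clock: 24.88
eef_pos: [656.3, -258.8, 200.6]
tcp_rot: [-3.138, 0.004, -2.836]
contact_force: [-0.1, -0.9, 0.4]
opening: 1.004
grasp_force: 0.0
clock: 26.05
eef_pos: [654.0, -257.9, 195.2]
tcp_rot: [-3.14, -0.001, 1.871]
contact_force: [0.0, -0.5, 0.1]
opening: 1.002
grasp_force: 0.0
pos [ 654.  -257.9  195.2] yaw 107.18 open 1.002 grip 0.0 F [ 0.  -0.5  0.1] t 26.1
turn units [-0.0005 -0.0004 -0.0018] then shift units [18.022 -2.029  1.808]
```

```bash
python3 -m inch '[[0,0,-0.0018,0.5,-0.05,0,0],[0,0,0,0.95,-0.1,0,0],[0,0,0,0.95,-0.1,0,0],[0,0,0,0.95,-0.1,0,0],[0,0,0,0.95,-0.11,0,0],[0,0,0,0.95,-0.11,0,0],[0,0,0,0.95,-0.11,0,0],[0,0,0,0.95,-0.11,0,0]]' >/dev/null
python3 -m inch '[[0,0,0,0.95,-0.11,0,0],[0,0,0,0.95,-0.11,0,0],[0,0,0,0.95,-0.11,0,0],[0,0,0,0.95,-0.11,0.2,0],[0,0,0,0.95,-0.11,0.2,0],[0,0,0,0.95,-0.11,0.2,0],[0,0,0,0.95,-0.11,0.4,0],[0,0,0,0.95,-0.11,0.4,0]]' >/dev/null
python3 -m inch '[[0,0,0,0.95,-0.11,0.4,0],[0,0,0,0.95,-0.11,0,0],[0,0,0,0.95,-0.11,0,0],[0,0,0,0.42,-0.08,0,0],[0,0,0,0,0,0,0],[0,0,0,0,0,0,0],[0,0,0,0,0,0,0]]'
python3 go.py 470.1 156.6 30 107.5
python3 - <<'E'
from h import *
f=save("top","pics/t2.png"); W=cloud(f)
print("green rim",rect(W,(395,120,490,240),92,115))
cv2.imwrite("pics/t2c.png",cv2.resize(f["pixels"][120:320,200:500,::-1],(780,520)))
E
```

```text
clock: 27.97
eef_pos: [467.4, 154.4, 151.8]
tcp_rot: [3.141, 0.0, 1.883]
contact_force: [-0.4, -0.2, 0.4]
opening: 1.001
grasp_force: 0.0
pos [467.4 154.4 151.8] yaw 107.91 open 1.001 grip 0.0 F [-0.4 -0.2  0.4] t 28.0
turn units [0.0001 0.0001 0.0023] then shift units [0.051 0.128 4.872]
green rim [ 654.6 -257.8  117.9   63.3   17.6   98.6  540. ]
```

View pics/t2c.png

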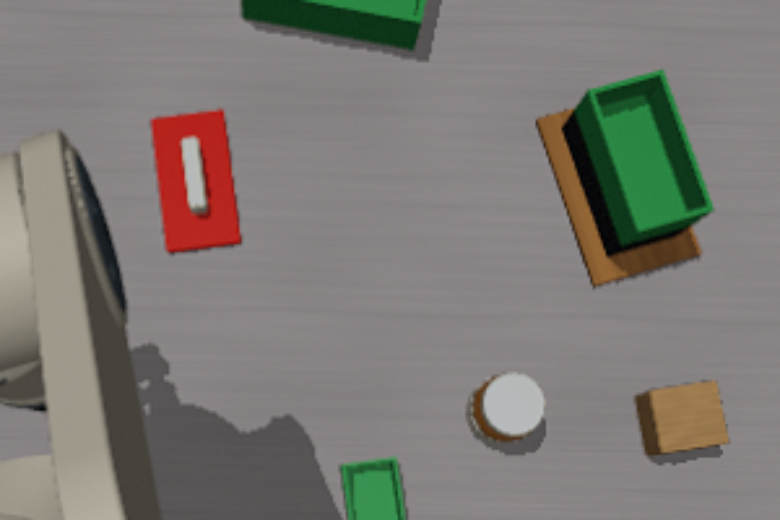

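The green tier sits squarely on the black one at (645,160). The measured centre is (654.6, -257.8) against (654.7, -257.9) for black. Next is the blue tin.

```bash
python3 -m inch '[[0,0,0.0023,0.05,0.12,0.5,0],[0,0,0,0,0,0.9,0],[0,0,0,0,0,0.9,0],[0,0,0,0,0,0.9,0],[0,0,0,0,0,0.9,0],[0,0,0,0,0,0.5,0],[0,0,0,0,0,0.2,0],[0,0,0,0,0,0,0]]'
python3 go.py 470.1 156.6 30 107.5
python3 -m inch '[[0,0,0,0,0,0,0.4],[0,0,0,0,0,0,0.5],[0,0,0,0,0,0,0.6],[0,0,0,0,0,0,0.7],[0,0,0,0,0,0,0.8],[0,0,0,0,0,0,0.8],[0,0,0,0,0,0,0.8],[0,0,0,0,0,0,0.8]]' 30
python3 -m inch '[[0,0,0,0,0,-0.2,0.8],[0,0,0,0,0,-0.6,0.8],[0,0,0,0,0,-0.9,0.8],[0,0,0,0,0,-0.9,0.8],[0,0,0,0,0,-0.9,0.8],[0,0,0,0,0,-0.9,0.8],[0,0,0,0,0,-0.9,0.8],[0,0,0,0,0,-0.6,0.8]]'
python3 -m inch '[[0,0,0,0,0,-0.6,0.8],[0,0,0,0,0,0,0.8],[0,0,0,0,0,0,0.8]]' 
python3 go.py 654.6 -257.8 170 107.6
```

```text
clock: 28.68
eef_pos: [469.4, 156.1, 30.8]
tcp_rot: [-3.14, 0.0, 1.874]
contact_force: [-0.4, 0.4, 0.5]
opening: 1.0
grasp_force: 0.0
pos [469.4 156.1  30.8] yaw 107.37 open 1.0 grip 0.0 F [-0.4  0.4  0.5] t 28.7
turn units [-0.0007  0.     -0.0007] then shift units [0.013 0.032 0.032]
clock: 29.35
eef_pos: [470.2, 157.1, 32.7]
tcp_rot: [3.14, 0.0, 1.875]
contact_force: [-1.5, -1.4, 8.1]
opening: 0.438
grasp_force: 29.3
clock: 30.02
eef_pos: [470.2, 157.2, 181.9]
tcp_rot: [3.139, -0.0, 1.875]
contact_force: [0.1, -0.1, -1.5]
opening: 0.434
grasp_force: 30.3
clock: 30.27
eef_pos: [470.1, 157.1, 195.0]
tcp_rot: [3.14, -0.0, 1.875]
contact_force: [-0.8, 0.6, -1.0]
opening: 0.434
grasp_force: 30.3
pos [470.1 157.1 195. ] yaw 107.41 open 0.434 grip 30.310145616531372 F [-0.8  0.6 -1. ] t 30.3
turn units [ 0.0007 -0.     -0.001 ] then shift units [-18.052   2.017   1.   ]
```

```bash
python3 -m inch '[[0,0,0,-0.5,0.05,0,0.8],[0,0,0,-0.95,0.1,0,0.8],[0,0,0,-0.95,0.1,0,0.8],[0,0,0,-0.95,0.1,0,0.8],[0,0,0,-0.95,0.11,0,0.8],[0,0,0,-0.95,0.11,0,0.8],[0,0,0,-0.95,0.11,0,0.8],[0,0,0,-0.95,0.11,0,0.8]]' >/dev/null
python3 -m inch '[[0,0,0,-0.95,0.11,0,0.8],[0,0,0,-0.95,0.11,0,0.8],[0,0,0,-0.95,0.11,0,0.8],[0,0,0,-0.95,0.11,0,0.8],[0,0,0,-0.95,0.11,0,0.8],[0,0,0,-0.95,0.11,0,0.8],[0,0,0,-0.95,0.11,0,0.8],[0,0,0,-0.95,0.11,0,0.8]]' >/dev/null
python3 -m inch '[[0,0,0,-0.95,0.11,0.3,0.8],[0,0,0,-0.95,0.11,0.4,0.8],[0,0,0,-0.95,0.11,0.3,0.8],[0,0,0,-0.45,0.06,0,0.8],[0,0,0,0,0,0,0.8],[0,0,0,0,0,0,0.8],[0,0,0,0,0,0,0.8]]'
python3 go.py 654.6 -257.8 95 107.6
```

```text
clock: 32.18
eef_pos: [653.4, -257.1, 169.0]
tcp_rot: [-3.141, -0.001, 1.875]
contact_force: [0.2, 0.1, -1.1]
opening: 0.43
grasp_force: 30.3
pos [ 653.4 -257.1  169. ] yaw 107.42 open 0.43 grip 30.326609015464783 F [ 0.2  0.1 -1.1] t 32.2
turn units [-0.0002 -0.0003 -0.001 ] then shift units [-0.042  0.036  2.96 ]
```

```bash
python3 -m inch '[[0,0,0,-0.04,0.04,0.3,0.8],[0,0,0,0,0,0.6,0.8],[0,0,0,0,0,0.8,0.8],[0,0,0,0,0,0.6,0.8],[0,0,0,0,0,0.4,0.8],[0,0,0,0,0,0.2,0.8],[0,0,0,0,0,0.05,0.8],[0,0,0,0,0,0,0.8]]'
python3 -m inch '[[0,0,0,0,0,0.05,0.8],[0,0,0,0,0,0,0.8]]'; python3 -m inch '[[0,0,0,0,0,0.05,0.8],[0,0,0,0,0,0,0.8]]'
```

```text
clock: 32.85
eef_pos: [655.3, -258.7, 95.5]
tcp_rot: [-3.142, -0.0, 1.875]
contact_force: [0.1, 0.2, -1.2]
opening: 0.439
grasp_force: 30.3
clock: 33.02
eef_pos: [655.7, -259.1, 95.1]
tcp_rot: [3.141, 0.001, 1.875]
contact_force: [-0.2, -0.2, -0.7]
opening: 0.435
grasp_force: 30.3
clock: 33.18
eef_pos: [655.4, -258.9, 93.4]
tcp_rot: [3.141, 0.0, 1.875]
contact_force: [-0.4, 0.0, -1.2]
opening: 0.435
grasp_force: 30.3
```

```bash
python3 -m inch '[[0,0,0,0,0,0.06,0.8],[0,0,0,0,0,0,0.8]]'; python3 -m inch '[[0,0,0,0,0,0.06,0.8],[0,0,0,0,0,0,0.8]]'; python3 -m inch '[[0,0,0,0,0,0.04,0.8],[0,0,0,0,0,0,0.8]]'
```

```text
clock: 33.35
eef_pos: [655.1, -258.8, 91.5]
tcp_rot: [3.142, -0.0, 1.875]
contact_force: [-0.5, 0.2, -0.9]
opening: 0.433
grasp_force: 30.3
clock: 33.52
eef_pos: [655.3, -258.9, 90.8]
tcp_rot: [3.141, 0.0, 1.875]
contact_force: [-2.8, 1.5, 5.9]
opening: 0.436
grasp_force: 30.9
clock: 33.68
eef_pos: [655.3, -258.9, 90.8]
tcp_rot: [3.141, 0.0, 1.875]
contact_force: [-5.2, 3.0, 12.3]
opening: 0.434
grasp_force: 31.8
```

```bash
python3 -m inch '[[0,0,0,0,0,0,0.45],[0,0,0,0,0,0,0.4],[0,0,0,0,0,0,0.4],[0,0,0,0,0,0,0.4]]'; python3 -m inch '[[0,0,0,0,0,-0.2,0.4],[0,0,0,0,0,-0.6,0.4],[0,0,0,0,0,-0.9,0.4],[0,0,0,0,0,-0.9,0.4],[0,0,0,0,0,-0.9,0.2],[0,0,0,0,0,-0.6,0],[0,0,0,0,0,-0.2,0],[0,0,0,0,0,0,0]]' >/dev/null
python3 -m inch '[[0,0,-0.0378,0,0,0,0],[0,0,-0.0378,0,0,0,0],[0,0,-0.0378,0,0,0,0],[0,0,-0.0378,0,0,0,0],[0,0,-0.0378,0,0,0,0],[0,0,-0.0378,0,0,0,0]]' >/dev/null; python3 -m inch '[[0,0,-0.0378,0,0,0,0],[0,0,-0.0378,0,0,0,0],[0,0,-0.0378,0,0,0,0],[0,0,-0.0378,0,0,0,0],[0,0,-0.0378,0,0,0,0],[0,0,-0.0378,0,0,0,0],[0,0,0,0,0,0,0]]'
python3 go.py 648.2 94 110 189.2
```

```text
clock: 34.02
eef_pos: [655.1, -258.8, 88.8]
tcp_rot: [-3.141, -0.0, 1.875]
contact_force: [-0.1, 0.2, -0.8]
opening: 0.601
grasp_force: 0.0
clock: 35.77
eef_pos: [654.5, -258.6, 195.2]
tcp_rot: [3.141, -0.002, -2.978]
contact_force: [-0.4, 0.0, 0.4]
opening: 1.005
grasp_force: 0.0
pos [ 654.5 -258.6  195.2] yaw -170.63 open 1.005 grip 0.0 F [-0.4  0.   0.4] t 35.8
turn units [ 0.0003 -0.0006  0.0009] then shift units [-2.006 13.962  3.408]
```

```bash
python3 -m inch '[[0,0,0.0009,-0.07,0.5,0,0],[0,0,0,-0.14,0.95,0,0],[0,0,0,-0.14,0.95,0,0],[0,0,0,-0.14,0.95,0,0],[0,0,0,-0.14,0.95,0,0],[0,0,0,-0.14,0.95,0,0],[0,0,0,-0.14,0.95,0,0],[0,0,0,-0.14,0.95,0,0]]' >/dev/null
python3 -m inch '[[0,0,0,-0.14,0.95,0.4,0.3],[0,0,0,-0.14,0.95,0.5,0.5],[0,0,0,-0.14,0.95,0.5,0.6],[0,0,0,-0.14,0.95,0.5,0.6],[0,0,0,-0.14,0.95,0.5,0.6],[0,0,0,-0.14,0.95,0.5,0.6],[0,0,0,-0.14,0.95,0.5,0.6],[0,0,0,-0.12,0.15,0,0.6]]' >/dev/null
python3 -m inch '[[0,0,0,0,0,0,0.6],[0,0,0,0,0,0,0.6],[0,0,0,0,0,0,0.6],[0,0,0,0,0,0,0.6]]'
python3 go.py 648.2 94 36 189.2
python3 - <<'E'
from h import *
f=save("side","pics/s4.png"); cv2.imwrite("pics/s4c.png",cv2.resize(f["pixels"][160:360,300:500,::-1],(600,600),interpolation=cv2.INTER_CUBIC))
E
```

```text
clock: 37.43
eef_pos: [654.6, 93.1, 112.2]
tcp_rot: [-3.141, 0.001, -2.988]
contact_force: [0.7, -0.8, 0.3]
opening: 0.398
grasp_force: 0.0
pos [654.6  93.1 112.2] yaw -171.21 open 0.398 grip 0.0 F [ 0.7 -0.8  0.3] t 37.4
turn units [-0.0001  0.0003 -0.0023] then shift units [0.249 0.077 3.049]
```

View pics/s4c.png

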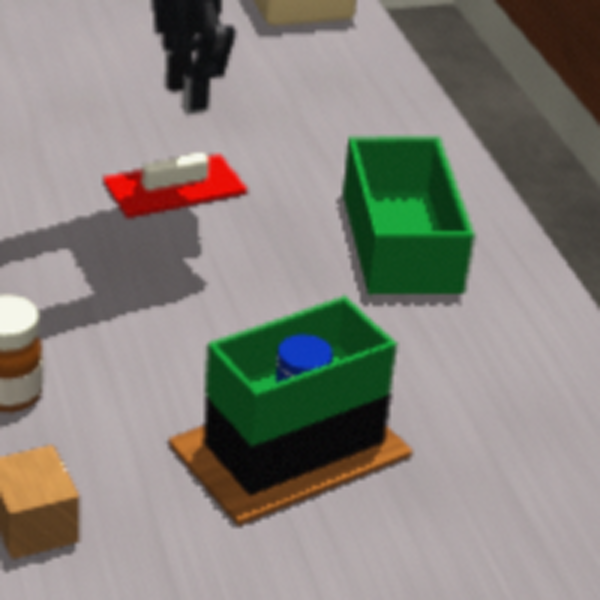

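The blue tin stands upright in the green tier at (305,355) and the stack is square. The gripper is above the lid handle (175,170), so I'll take the lid.

```bash
python3 -m inch '[[0,0,-0.0023,0.25,0.08,0.3,0.6],[0,0,0,0,0,0.7,0.6],[0,0,0,0,0,0.8,0.6],[0,0,0,0,0,0.6,0.6],[0,0,0,0,0,0.4,0.6],[0,0,0,0,0,0.2,0.6],[0,0,0,0,0,0,0.6],[0,0,0,0,0,0,0.6]]'
python3 go.py 648.2 94 34 189.2
```

```text
clock: 38.15
eef_pos: [648.0, 94.9, 36.8]
tcp_rot: [-3.142, 0.0, -2.979]
contact_force: [-0.5, 0.2, -0.7]
opening: 0.399
grasp_force: 0.0
pos [648.   94.9  36.8] yaw -170.7 open 0.399 grip 0.0 F [-0.5  0.2 -0.7] t 38.1
turn units [-0.      0.0001  0.0005] then shift units [-0.002 -0.038  0.112]
```

```bash
python3 -m inch '[[0,0,0,0,-0.03,0.08,0.6],[0,0,0,0,0,0,0.75],[0,0,0,0,0,0,0.85],[0,0,0,0,0,0,0.95],[0,0,0,0,0,0,0.95],[0,0,0,0,0,0,0.95],[0,0,0,0,0,0,0.95],[0,0,0,0,0,0,0.95]]' 40
python3 -m inch '[[0,0,0,0,0,-0.2,0.95],[0,0,0,0,0,-0.6,0.95],[0,0,0,0,0,-0.9,0.95],[0,0,0,0,0,-0.9,0.95],[0,0,0,0,0,-0.9,0.95],[0,0,0,0,0,-0.9,0.95],[0,0,0,0,0,-0.9,0.95],[0,0,0,0,0,-0.6,0.95]]'
python3 -m inch '[[0,0,0,0,0,-0.2,0.95],[0,0,0,0,0,0,0.95],[0,0,0,0,0,0,0.95]]' 
python3 go.py 654.6 -257.8 160 197.6
```

```text
clock: 38.82
eef_pos: [648.5, 94.3, 35.3]
tcp_rot: [-3.141, 0.001, -2.979]
contact_force: [-1.1, -1.1, 6.5]
opening: 0.154
grasp_force: 39.8
clock: 39.48
eef_pos: [648.5, 94.5, 185.5]
tcp_rot: [3.142, 0.003, -2.979]
contact_force: [-0.2, -0.3, -0.7]
opening: 0.155
grasp_force: 39.0
clock: 39.73
eef_pos: [647.5, 94.3, 186.9]
tcp_rot: [3.142, -0.0, -2.979]
contact_force: [-0.1, -0.2, -2.6]
opening: 0.15
grasp_force: 39.0
pos [647.5  94.3 186.9] yaw -170.69 open 0.15 grip 39.0147864818573 F [-0.1 -0.2 -2.6] t 39.7
turn units [ 0.     -0.0001 -0.0461] then shift units [  3.988 -13.508   1.074]
```

```bash
python3 -m inch '[[0,0,-0.0231,0,0,0,0.95],[0,0,-0.023,0,0,0,0.95],[0,0,0,0.14,-0.5,0,0.95],[0,0,0,0.27,-0.9,0,0.95],[0,0,0,0.27,-0.9,0,0.95],[0,0,0,0.27,-0.9,0,0.95],[0,0,0,0.27,-0.9,0,0.95],[0,0,0,0.27,-0.9,0,0.95]]' >/dev/null
python3 -m inch '[[0,0,0,0.27,-0.9,0,0.95],[0,0,0,0.27,-0.9,0,0.95],[0,0,0,0.27,-0.9,0,0.95],[0,0,0,0.27,-0.9,0,0.95],[0,0,0,0.27,-0.9,0.2,0.95],[0,0,0,0.27,-0.9,0.3,0.95],[0,0,0,0.27,-0.9,0.3,0.95],[0,0,0,0.27,-0.9,0.2,0.95]]' >/dev/null
python3 -m inch '[[0,0,0,0.2,-0.7,0,0.95],[0,0,0,0.13,-0.5,0,0.95],[0,0,0,0,0,0,0.95],[0,0,0,0,0,0,0.95],[0,0,0,0,0,0,0.95]]'
python3 go.py 654.6 -257.8 142 197.6
```

```text
clock: 41.48
eef_pos: [654.5, -254.4, 162.1]
tcp_rot: [3.141, 0.0, -2.835]
contact_force: [0.5, 0.4, -1.5]
opening: 0.15
grasp_force: 39.2
pos [ 654.5 -254.4  162.1] yaw -162.41 open 0.15 grip 39.15762662887573 F [ 0.5  0.4 -1.5] t 41.5
turn units [ 0.0002  0.     -0.    ] then shift units [ 0.035 -0.131  0.805]
```

```bash
python3 -m inch '[[0,0,0,0.03,-0.13,0.2,0.95],[0,0,0,0,0,0.3,0.95],[0,0,0,0,0,0.2,0.95],[0,0,0,0,0,0.1,0.95],[0,0,0,0,0,0,0.95],[0,0,0,0,0,0,0.95]]'
python3 go.py 654.6 -257.8 135 197.6
python3 - <<'E'
from h import *
f=save("side","pics/s5.png"); cv2.imwrite("pics/s5c.png",cv2.resize(f["pixels"][210:350,340:480,::-1],(600,600),interpolation=cv2.INTER_CUBIC))
W=cloud(f);I=f["pixels"].astype(int); m=(I[...,0]-I[...,1]>60)&(I[...,1]<60)
print(rect(W,(350,220,470,330),100,125,m))
E
```

```text
clock: 41.98
eef_pos: [654.6, -258.1, 141.7]
tcp_rot: [3.141, -0.001, -2.834]
contact_force: [-0.6, 0.2, -1.7]
opening: 0.149
grasp_force: 39.2
pos [ 654.6 -258.1  141.7] yaw -162.38 open 0.149 grip 39.177106618881226 F [-0.6  0.2 -1.7] t 42.0
turn units [ 0.0001 -0.0002  0.0001] then shift units [-0.004  0.013  0.266]
[ 652.6 -261.7  117.3   62.4   18.4  116.5  785. ]
```

View pics/s5c.png

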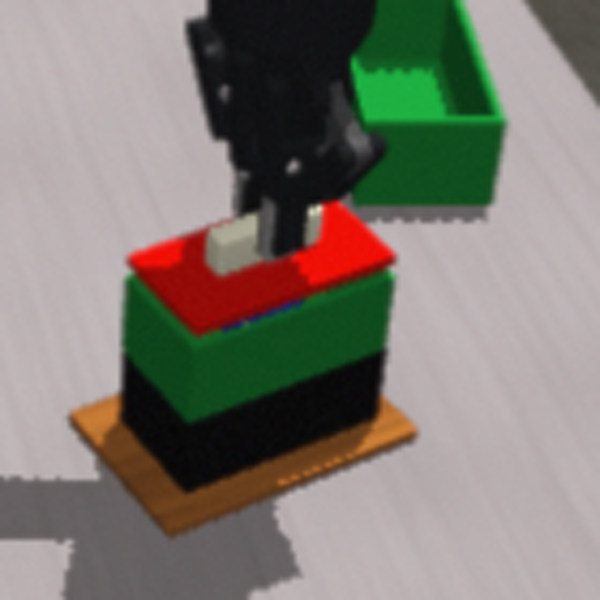

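The lid hovers level about 6 mm above the green rim. Its corners (128,262), (200,333) and (395,258) follow the tier outline, so I'll lower it.

```bash
python3 -m inch '[[0,0,0,0,0.03,0.08,0.95],[0,0,0,0,0,0.06,0.95],[0,0,0,0,0,0,0.95]]'; python3 -m inch '[[0,0,0,0,0,0.06,0.95],[0,0,0,0,0,0,0.95]]';  python3 -m inch '[[0,0,0,0,0,0.05,0.95],[0,0,0,0,0,0,0.95]]'
```

```text
clock: 42.28
eef_pos: [654.4, -257.6, 138.3]
tcp_rot: [3.141, -0.0, -2.834]
contact_force: [-0.6, -0.3, -2.0]
opening: 0.154
grasp_force: 39.2
clock: 42.45
eef_pos: [654.4, -257.7, 136.8]
tcp_rot: [3.141, -0.0, -2.834]
contact_force: [-0.3, -0.3, -0.6]
opening: 0.153
grasp_force: 39.2
clock: 42.62
eef_pos: [654.4, -257.7, 135.6]
tcp_rot: [3.141, -0.0, -2.834]
contact_force: [-0.3, 0.7, -1.6]
opening: 0.156
grasp_force: 39.2
```

```bash
python3 -m inch '[[0,0,0,0,0,0.04,0.95],[0,0,0,0,0,0,0.95]]';  python3 -m inch '[[0,0,0,0,0,0.04,0.95],[0,0,0,0,0,0,0.95]]'
```

```text
clock: 42.78
eef_pos: [654.5, -257.7, 135.4]
tcp_rot: [-3.141, 0.0, -2.834]
contact_force: [-2.9, 1.6, 2.9]
opening: 0.157
grasp_force: 39.8
clock: 42.95
eef_pos: [654.6, -257.8, 135.3]
tcp_rot: [-3.141, 0.0, -2.834]
contact_force: [-5.4, 1.5, 10.7]
opening: 0.152
grasp_force: 40.8
```

```bash
python3 -m inch '[[0,0,0,0,0,0,0.75],[0,0,0,0,0,0,0.6],[0,0,0,0,0,0,0.55],[0,0,0,0,0,0,0.5],[0,0,0,0,0,0,0.5]]'; python3 -m inch '[[0,0,0,0,0,-0.3,0.5],[0,0,0,0,0,-0.8,0.5],[0,0,0,0,0,-0.9,0.5],[0,0,0,0,0,-0.9,0.5],[0,0,0,0,0,-0.5,0.5],[0,0,0,0.5,0,0,0.5],[0,0,0,0.9,0.3,0,0.5],[0,0,0,0.9,0.5,0,0.5]]'
python3 -m inch '[[0,0,0,0.9,0.5,0,0.5],[0,0,0,0.9,0.9,0,0.5],[0,0,0,0.9,0.9,0,0.5],[0,0,0,0.5,0.9,0,0.5],[0,0,0,0.2,0.9,0,0.5],[0,0,0,0,0.9,0,0.5],[0,0,0,0,0.5,0,0.5],[0,0,0,0,0,0,0.5]]' >/dev/null
python3 -m inch '[[0,0,0,0,0,0,0.5],[0,0,0,0,0,0,0.5],[0,0,0,0,0,0,0.5],[0,0,0,0,0,0,0.5]]'
python3 - <<'E'
from h import *
f=save("top","pics/t3.png"); W=cloud(f);I=f["pixels"].astype(int); m=(I[...,0]-I[...,1]>60)&(I[...,1]<60)
print(rect(W,(390,110,500,240),96,120,m))
print("jar",rect(W,(375,255,418,298),60,90),"carton",rect(W,(440,260,486,300),36,60))
f=save("side","pics/s6.png"); cv2.imwrite("pics/s6c.png",cv2.resize(f["pixels"][160:360,260:480,::-1],(660,600),interpolation=cv2.INTER_CUBIC))
E
```

```text
clock: 43.37
eef_pos: [654.5, -257.6, 133.5]
tcp_rot: [3.141, -0.0, -2.834]
contact_force: [-0.5, -0.0, -0.4]
opening: 0.496
grasp_force: 0.0
clock: 44.03
eef_pos: [592.2, -256.6, 217.6]
tcp_rot: [3.141, -0.001, -2.834]
contact_force: [-0.5, 0.1, -0.7]
opening: 0.499
grasp_force: 0.0
clock: 45.03
eef_pos: [471.3, -151.4, 218.6]
tcp_rot: [-3.142, -0.0, -2.835]
contact_force: [-0.3, 0.5, -0.7]
opening: 0.497
grasp_force: 0.0
[ 695.  -243.6   60.9   29.4  -71.9  107.7  109. ]
jar [ 457.8 -142.    31.3   20.4  -10.5   73.8  133. ] carton [ 458.1 -297.8   55.8   50.3  -80.8   44.1  666. ]
```

View pics/s6c.png

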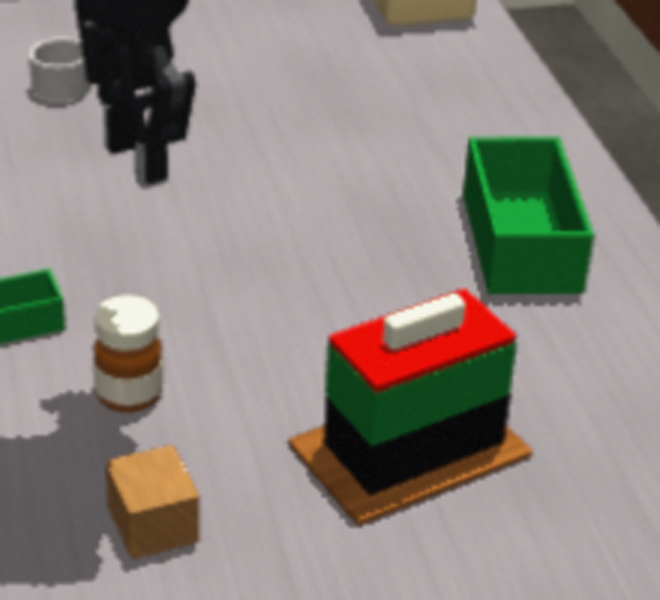

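The lid (420,335) is closed squarely on the stack and the bystanders are where they were. The last top readings of the lid and jar were occluded by the arm. I'll hand in.

```bash
python3 -c "
from rig import r
print(r.sign_off())"
```

```text
the job is handed in; nothing more can be done
None
```

The gift box is packed on the board in the order asked and handed in at about 45 s of the 131 s allowed; the last side view shows it closed and square, with the jar, carton and pastry ring in place, but no verdict came back.

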